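Release the eccentric lock and push the slide carriage home

ROBOT

A 6-joint arm with a two-finger parallel gripper is mounted at the origin on the work surface. World frame = base frame: x ahead of the robot, y to its left, z up, the work surface at z = 0. Lengths are in m, angles in rad, forces in N, time in s.
With the tool pointing down it reaches from about 0.325 to 0.9 m from the base axis. Payload 3.5 kg.
Tool frame: the origin (TCP) lies midway between the tips of the shut fingers; the grasp point (between the pads) lies 19 mm behind it; z points along the fingers, x is the direction in which the jaws open and shut, and the axes are right-handed (so a half turn about z gives the same grasp; the last joint's range is limited). The gripper opens to 85 mm and grips with 20 to 120 N. Pads are 22 mm wide; open, the fingers measure 114 mm over their backs; the gripper's body (76 mm by 85 mm) begins 54 mm behind the grasp point. The pads swing forward as they close: fully open they stand 13 mm farther back than shut.
Start: joints at [-1.417, 0.276, -0.026, 1.268, 0, 1.467], TCP at [0.159, -0.605, 0.231] pointing down, gripper open.
Joint ranges: [-3.12, 3.12], [-0.85, 1.88], [-1.08, 1.24], [-1.95, 2.15], [-1.57, 1.53], [-3.14, 3.14]. Speed limits (rad/s): [2.57, 2.57, 3.14, 3.14, 3.14, 3.14].

INTERFACE

Orientations are given as a unit quaternion [x, y, z, w].
In Python, from station import ctrl gives the robot as it stands.
- The arm moves only by the tool apply_moves, never from a script. Its argument "plan" is a list of rows, each a list of 7 numbers: the turn, a rotation vector about the tool's x, y, z in degrees, then the shift along the tool's x, y, z in m, then the opening, from 0 (shut) to 1 (fully open). In form: [[rx, ry, rz, x, y, z, hand], ...]. A call has exactly 10 rows; each row is the pose to reach, as a shift and turn from the pose commanded when the call began, along the tool's axes at that moment; what a row does not reach only later rows make up. A row lasts 1/10 s, in which the tool goes at most 50 mm and 8.59 degrees, less where a joint would pass 70% of its speed; a pose out of reach is approached as far as the arm can. A call with a gripper value outside its range is refused whole. The fingers move at their own pace and stop on an object; the grip force is fixed at half the most. Time passes only in rows, so rows that repeat a pose let the fingers close, or fill a call up. It gives the time, the measured TCP pose, the force and the opening at its end, in the units of the state.
- ctrl.observe(): the state, without advancing time (a new reading comes with each control period).
- ctrl.read_camera(name): name is "scene" or "side" or "wrist"; returns the picture (384x512x3 uint8, blue, green, red); there is no depth.
- ctrl.camera_model(name): a dict with "K" (3x3 intrinsics, pixels), "R" (3x3) and "t" (3): a world point X has camera coordinates R X + t. Camera axes: x right, y down, z forward; pixel columns grow to the right and rows downward; lengths in m; the calibration is good to about 2 mm. A picture is of the moment at which its call begins: read the wrist's pose just before it. camera_model takes no time and is no camera call; for the wrist camera it gives the pose at the moment of the call.
- ctrl.hand_in(): hands the job in, once; it reports no verdict.
The state is a dict: "time_s": time; "q": joint angles; "joint_velocities": joint speeds; "effort": joint torques, N m; "eef_pos": TCP position; "orientation": TCP orientation; "ft_force": force on the tool from outside, world axes, zero at the start; "moment": the same for the moment, N m; "opening": opening from 0.0 (shut) to 1.0 (fully open).
Only numpy, scipy, OpenCV 4.12 (cv2) and the standard library are available. Lean on these libraries where they do the work, as an engineer would, in place of code of your own. Each camera call takes 0.05 s, during which the arm holds its last target.

TASK

Push the cam lever of the slide-frame jig round with the fingertips until it points at the white mark, so that the orange cam's low point faces the carriage's nose; only then push the carriage forward along its track by its blue plate, fully home against the brass stops. The lever must stay on the mark, the carriage is only pushed and never lifted, and everything else on the bench is left where it stands.

Things in the scene. Friction and masses are not known exactly. Their poses are not given: they have to be found in the camera images.
- jig: black base plate 265 x 150 x 12 mm fixed to the bench; origin on the bench, mid-width, 130 mm from its front end. +x is the carriage's way forward (to the cam), z up. Aluminium rails (outer faces 50 mm either side of the centre line, tops 22 mm above the bench, x -120 to +30 mm) guide the carriage; brass stops at x = 28.5 mm, tops 30 mm high, end its travel. Its place and yaw vary.
- cam_axis (a point): the vertical axis of the cam, 75 mm forward (+x) of the jig's origin; this point is 32 mm above the bench. The cam is an orange disc of 30 mm radius, set 14 mm off this axis, 14 to 30 mm above the bench: it reaches 44 mm from the axis at its high point (black dot), 16 mm at its low point, and blocks the carriage's nose unless within about 0.5 rad of the low point
- index_mark (a point): the white index mark painted on the base plate, a 6 x 16 mm bar, 66 mm to the left (jig +y) of the cam axis, 13 mm above the bench; the lever points at it (and lies above it) when the cam is at its low point
- cam (a joint): angle of cam and lever, rad: 0 with the lever over the white mark and the low point facing the carriage; grows clockwise from above (lever along jig +y at 0, +x at 1.57, -y at 3.14). Starts at 1.7 to 2.9, so push anticlockwise, round the side away from the carriage. No stop or detent at 0: travel -0.6 to 3.0; stays where left (friction 0.25 N m, about 4 N at 65 mm)
- cam_knob (a point): on the axis of the round black knob on the end of the cam lever, 80 mm from the cam axis, 46 mm above the bench. The knob is 18 mm across and upright, from 32 to 60 mm above the bench; the lever is a steel bar 12 mm wide, from 32 to 42 mm above the bench, from the cam axis to 86 mm
- carriage: aluminium carriage with a brass slide frame, 76 x 76 x 16 mm, about 0.4 kg, lying loose between the rails on the base plate; origin at the centre of its underside, 12 mm above the bench, +x forward as the jig's. A 20 mm wide steel nose stands 28 mm out of its front. It slides with a few newtons; starting 32 to 55 mm short of home. Home: its origin is 9.5 mm behind (-x) the jig's origin.
- push_plate (a point): the rear (outer) face of the blue push plate at the carriage's back edge, 38 mm behind the carriage's origin, on the centre line, 38 mm above the bench; the plate is 56 mm wide, 8 mm thick, its top 52 mm above the bench. Behind it the base plate (top 12 mm above the bench) lies free between the rails.
- vial_mid (a point): small clear jar-shaped vial with a pink cap, 28 mm across, 65 mm tall, standing near the jig; this point is at its centre, half-way up. Leave alone.
- slide_box_mid (a point): flat clear plastic box with a white lid, about 154 x 109 x 34 mm, lying beside the jig; this point is at its centre. Leave alone.
- driver_grip (a point): screwdriver with a yellow handle, 160 mm long, lying beyond the cam end of the jig; this point is on its handle. Leave alone.
- pump_bottle_mid (a point): white bottle, 68 mm across, 150 mm tall, standing at the far right; this point is at its centre. Leave alone.
- beaker_mid (a point): glass beaker, 72 mm across, 90 mm tall, standing at the right; this point is at its centre. Leave alone.
Not all that is in view belongs to the job. Of the things that look like the carriage, the larger one is meant.

How it is judged:
By the outcome, as a careful person would: the job done as asked, in the order asked, and still so for the second after the job is handed in, with the robot touching nothing.
It also fails if it takes over 51 s, if anything falls off the work surface, if the arm or the gripper's body presses on something with over 40 N, if the wrist force passes 120 N, or if a joint passes its speed limit or range.

## Working session

There is one attempt and no reset: what is moved stays moved. The work goes in short steps, Python scripts to look and compute and a tool call to move; the robot and the scene stay as the last step left them, time stands still between calls to the robot, and variables do not carry over. Pictures are saved under pics/ and viewed, and the job is handed in when it is done.

Besides the shell and the picture viewer there is one more tool, called after ">>>" as name(argument=value, ...), one argument or row to a line, values as JSON. apply_moves: Moves the arm, as the interface text tells. Its arguments: {"type":"object","properties":{"plan":{"type":"array"}},"required":["plan"]}

```bash
ls; mkdir -p pics; python3 - <<'E'
from station import ctrl
import cv2,numpy as np
s=ctrl.observe();print({k:np.round(v,3).tolist() for k,v in s.items()})
for n in("scene","side","wrist"):
    m=ctrl.camera_model(n);im=ctrl.read_camera(n);cv2.imwrite(f"pics/{n}0.png",im)
    print(n,np.round(m["K"],1).tolist(),np.round(m["R"],3).tolist(),np.round(m["t"],3).tolist())
E
```

```text
pics
{'time_s': 0.0, 'q': [-1.417, 0.277, -0.028, 1.268, -0.0, 1.467], 'joint_velocities': [-0.002, -0.001, 0.001, 0.0, 0.001, 0.001], 'effort': [-0.0, -44.551, 29.52, 0.016, -0.0, -0.0], 'eef_pos': [0.159, -0.604, 0.23], 'orientation': [0.792, -0.611, -0.001, -0.001], 'ft_force': [0.805, 0.112, 0.07], 'moment': [0.021, -0.046, -0.003], 'opening': 1.0}
scene [[375.2, 0.0, 258.2], [0.0, 375.2, 192.0], [0.0, 0.0, 1.0]] [[-0.071, 0.997, 0.002], [0.761, 0.056, -0.646], [-0.645, -0.044, -0.763]] [0.117, -0.382, 1.491]
side [[354.1, 0.0, 259.7], [0.0, 354.1, 194.3], [0.0, 0.0, 1.0]] [[-0.733, -0.681, -0.001], [-0.443, 0.478, -0.758], [0.516, -0.555, -0.652]] [0.389, 0.367, 0.509]
wrist [[267.3, 0.0, 257.3], [0.0, 267.3, 194.2], [0.0, 0.0, 1.0]] [[0.254, -0.967, -0.001], [-0.918, -0.242, 0.315], [-0.305, -0.079, -0.949]] [-0.623, -0.04, 0.381]
```

View pics/scene0.png

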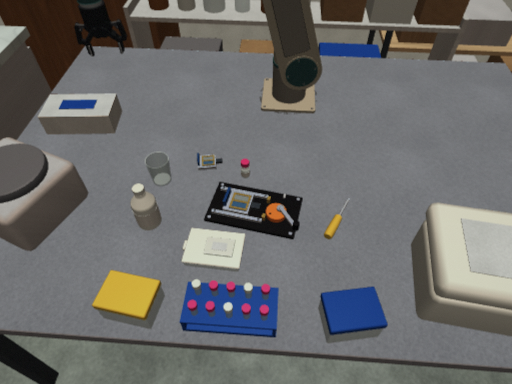

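View pics/side0.png

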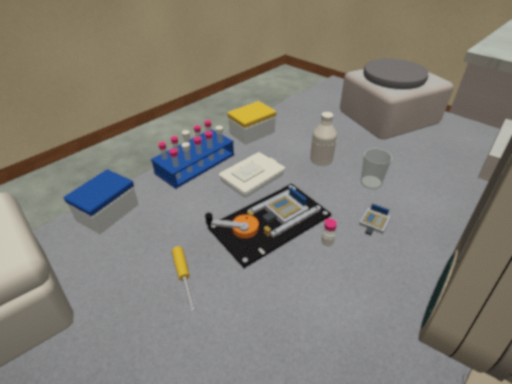

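View pics/wrist0.png

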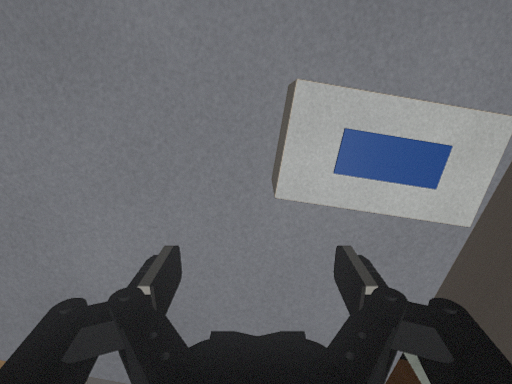

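Scene: the jig is at about (255,210), with the orange cam at (276,212) and the carriage at (240,202). The lookalike at (208,161) is small and lies off the jig. Next I'll crop closer.

```bash
python3 - <<'E'
import cv2
a=cv2.imread("pics/scene0.png")[150:245,190:315];cv2.imwrite("pics/sc_crop.png",cv2.resize(a,None,fx=6,fy=6,interpolation=cv2.INTER_CUBIC))
a=cv2.imread("pics/side0.png")[175:275,195:340];cv2.imwrite("pics/si_crop.png",cv2.resize(a,None,fx=5.5,fy=5.5,interpolation=cv2.INTER_CUBIC))
E
```

```text
(no output)
```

View pics/sc_crop.png

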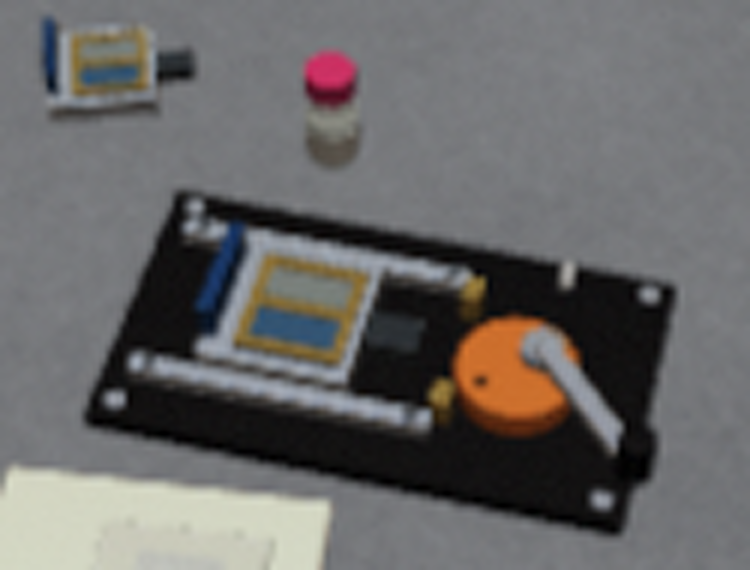

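View pics/si_crop.png

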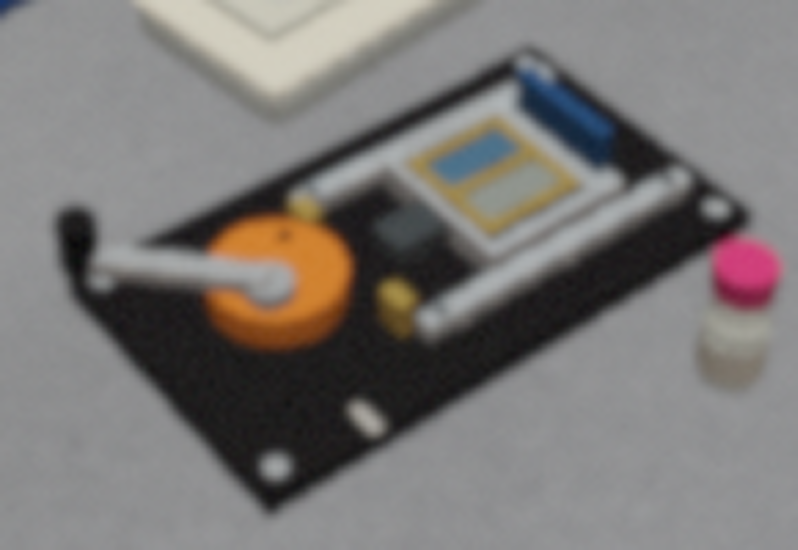

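Candidates for the carriage are the large one between the jig's rails at scene (240,202) and the small loose one at (208,161). I choose the large one. I read the pixels from the crops and cast them onto planes at known heights.

```bash
cat > h.py <<'E'
from station import ctrl
import cv2,numpy as np
def ray(m,uv,z):
    K,R,t=(np.array(m[k],float) for k in("K","R","t"))
    t=t.ravel();c=-R.T@t
    d=R.T@np.linalg.solve(K,[uv[0],uv[1],1.]);return c+d*(z-c[2])/d[2]
def fit(P,W):  # planar rigid jig->world
    P=np.array(P);W=np.array(W);p=P.mean(0);w=W.mean(0);a=P-p;b=W-w
    th=np.arctan2((a[:,0]*b[:,1]-a[:,1]*b[:,0]).sum(),(a*b).sum())
    R=np.array([[np.cos(th),-np.sin(th)],[np.sin(th),np.cos(th)]]);t=w-R@p
    return th,R,t,W-(P@R.T+t)
E
python3 - <<'E'
from h import *
def u(p,s,o): return ((p[0]+.5)/s-.5+o[0],(p[1]+.5)/s-.5+o[1])
S=dict(RL=((180,190),.012),FL=((673,287),.012),FR=((620,530),.012),RR=((88,420),.012),mark=((568,275),.013),piv=((541,343),.043),knob=((637,436),.060),plL=((237,224),.052),plR=((205,291),.052))
D=dict(FL=((272,510),.012),RL=((748,215),.012),RR=((528,46),.012),mark=((367,418),.013),piv=((270,278),.043),knob=((75,215),.060),plL=((609,130),.052),plR=((524,75),.052))
J=dict(RL=(-.13,.075),FL=(.135,.075),FR=(.135,-.075),RR=(-.13,-.075),mark=(.075,.066),piv=(.075,0))
out={}
for n,T,s,o in(("scene",S,6,(190,150)),("side",D,5.5,(195,175))):
    m=ctrl.camera_model(n)
    W={k:ray(m,u(p,s,o),z) for k,(p,z) in T.items()};out[n]=W
    ks=[k for k in W if k in J]
    th,R,t,r=fit([J[k] for k in ks],[W[k][:2] for k in ks])
    print(n,np.degrees(th).round(2),t.round(4));print(dict(zip(ks,(r*1e3).round(1).tolist())))
    for k in W: print(' ',k,W[k].round(4),'jig',(R.T@(W[k][:2]-t)).round(4))
W=out
ks=[(n,k) for n in W for k in W[n] if k in J]
th,R,t,r=fit([J[k] for n,k in ks],[W[n][k][:2] for n,k in ks]);print('both',np.degrees(th),t)
m=ctrl.camera_model("side")
# vial
print('vial top scene',ray(ctrl.camera_model("scene"),u((331,70),6,(190,150)),.065),ray(m,u((745,262),5.5,(195,175)),.065))
E
```

```text
scene 80.05 [ 0.581  -0.0891]
{'RL': [-1.3, -0.3], 'FL': [-0.1, -4.0], 'FR': [0.1, -3.1], 'RR': [1.6, 1.9], 'mark': [-1.8, 3.5], 'piv': [1.5, 2.1]}
  RL [ 0.4833 -0.2046  0.012 ] jig [-0.1306  0.0763]
  FL [0.5304 0.0528 0.012 ] jig [0.131  0.0744]
  FR [0.6783 0.0277 0.012 ] jig [ 0.1319 -0.0756]
  RR [ 0.634  -0.2282  0.012 ] jig [-0.1278 -0.0763]
  mark [ 5.272e-01 -4.000e-04  1.300e-02] jig [0.0781 0.0683]
  piv [ 0.5955 -0.0131  0.043 ] jig [ 0.0774 -0.0011]
  knob [0.659  0.0317 0.06  ] jig [ 0.1325 -0.0559]
  plL [ 0.539  -0.1654  0.052 ] jig [-0.0824  0.0282]
  plR [ 0.5826 -0.1756  0.052 ] jig [-0.0849 -0.0165]
side 80.71 [ 0.5781 -0.087 ]
{'FL': [-1.7, -2.6], 'RL': [0.4, 0.7], 'RR': [-0.7, -1.7], 'mark': [2.8, 0.8], 'piv': [-0.8, 2.9]}
  FL [0.5242 0.0557 0.012 ] jig [0.1321 0.0762]
  RL [ 0.4835 -0.2025  0.012 ] jig [-0.1293  0.0747]
  RR [ 0.6304 -0.2291  0.012 ] jig [-0.1318 -0.0746]
  mark [ 0.5278 -0.0015  0.013 ] jig [0.0762 0.0634]
  piv [ 0.5894 -0.0101  0.043 ] jig [0.0777 0.0013]
  knob [0.6609 0.03   0.06  ] jig [ 0.1288 -0.0628]
  plL [ 0.5382 -0.1677  0.052 ] jig [-0.0861  0.0264]
  plR [ 0.5889 -0.1716  0.052 ] jig [-0.0818 -0.0243]
both 80.25670796664069 [ 0.57971185 -0.0882518 ]
vial top scene [ 0.44197523 -0.12775951  0.065     ] [ 0.44281936 -0.12863562  0.065     ]
```

Both views agree: jig yaw is about 80.3° and its origin about (0.580, -0.088). The knob is at jig (131, -59) mm, so the cam is at about 2.38 rad. All of this fits the given sizes. Now the first reach, up to a hover beside the knob.

```bash
cat >> h.py <<'E'
from scipy.spatial.transform import Rotation as Ro
TH=np.radians(80.26);T0=np.array([.5797,-.0883])
ex=np.array([np.cos(TH),np.sin(TH)]);ey=np.array([-ex[1],ex[0]])
PIV=T0+.075*ex
def lever(th,back):  # world TCP xy and tool-x azimuth for cam angle th; back>0 clockwise side
    a=TH+np.pi/2-th;er=np.array([np.cos(a),np.sin(a)]);et=np.array([-er[1],er[0]])
    return PIV+.08*er-back*et,a
def rel(xyz,az,base=None):
    s=ctrl.observe() if base is None else base
    R0=Ro.from_quat(s["orientation"]).as_matrix()
    Rt=np.array([[np.cos(az),np.sin(az),0],[np.sin(az),-np.cos(az),0],[0,0,-1]])
    d=R0.T@(np.array(xyz)-s["eef_pos"])
    rv=np.degrees(Ro.from_matrix(R0.T@Rt).as_rotvec())
    return np.round(rv,1).tolist()+np.round(d,4).tolist()
E
python3 - <<'E'
from h import *
p,a=lever(2.38,.037);print(p,np.degrees(a),rel([*p,.2],a))
E
```

```text
[ 6.79426824e-01 -4.77934155e-04] 33.89604475886407 [-0.1, 0.1, -109.2, -0.4512, -0.6569, 0.0314]
```

>>> apply_moves(
  plan=[
    [0, 0, -8, -0.035, -0.05, 0.0, 0],
    [0, 0, -16, -0.07, -0.1, 0.0, 0],
    [0, 0, -24, -0.1, -0.15, 0.0, 0],
    [0, 0, -32, -0.13, -0.19, 0.0, 0],
    [0, 0, -40, -0.16, -0.235, 0.0, 0],
    [0, 0, -48, -0.19, -0.28, 0.0, 0],
    [0, 0, -56, -0.22, -0.32, 0.0, 0],
    [0, 0, -64, -0.25, -0.365, 0.0, 0],
    [0, 0, -72, -0.28, -0.41, 0.01, 0],
    [0, 0, -80, -0.31, -0.45, 0.01, 0],
  ],
)

```text
time_s: 1.15
eef_pos: [0.4861, -0.2245, 0.2233]
orientation: [0.999, 0.044, -0.0, -0.0]
ft_force: [0.5, 0.0, 1.0]
opening: -0.002
```

```bash
python3 - <<'E'
from h import *
p,a=lever(2.38,.037);s=ctrl.observe();print(s["eef_pos"],s["ft_force"],s["opening"],rel([*p,.2],a))
E
```

```text
[ 0.48612206 -0.22450893  0.22329029] [0.47205244 0.00896152 1.01884185] -0.002449406860835953 [-0.0, 0.0, -28.9, 0.2122, -0.2062, 0.0233]
```

>>> apply_moves(
  plan=[
    [0, 0, -6, 0.03, -0.04, 0.0, 0],
    [0, 0, -12, 0.07, -0.08, 0.0, 0],
    [0, 0, -18, 0.11, -0.12, 0.01, 0],
    [0, 0, -24, 0.15, -0.15, 0.015, 0],
    [0, 0, -28, 0.18, -0.17, 0.02, 0],
    [0, 0, -28, 0.18, -0.17, 0.02, 0],
    [0, 0, -28, 0.18, -0.17, 0.02, 0],
    [0, 0, -28, 0.18, -0.17, 0.02, 0],
    [0, 0, -28, 0.18, -0.17, 0.02, 0],
    [0, 0, -28, 0.18, -0.17, 0.02, 0],
  ],
)

```text
time_s: 2.15
eef_pos: [0.65, -0.0433, 0.2042]
orientation: [0.96, 0.281, 0.0, 0.0]
ft_force: [0.1, -0.2, -0.4]
opening: -0.001
```

```bash
python3 - <<'E'
from h import *
p,a=lever(2.38,.037);s=ctrl.observe();print(s["eef_pos"],s["joint_velocities"].round(3),rel([*p,.2],a))
m=ctrl.camera_model("wrist");im=ctrl.read_camera("wrist");cv2.imwrite("pics/w1.png",im)
np.save("w1.npy",m,allow_pickle=True)
E
```

```text
[ 0.64999264 -0.04330923  0.20424479] [ 0.002  0.003  0.003 -0.003 -0.    -0.001] [0.0, -0.0, -1.3, 0.0479, -0.0202, 0.0042]
```

View pics/w1.png

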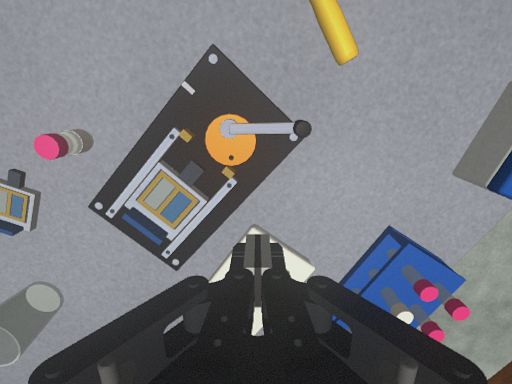

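The wrist view shows the whole jig: mark at (188,88), axis boss (229,129), knob (303,128) and blue plate around (143,228). I'll refine the fit from these.

```bash
python3 - <<'E'
from h import *
m=np.load("w1.npy",allow_pickle=True).item()
im=cv2.imread("pics/w1.png");c=im[30:280,80:330];cv2.imwrite("pics/w1c.png",cv2.resize(c,(600,600)) if 0 else cv2.resize(im[30:270,80:330],None,fx=2.5,fy=2.5,interpolation=cv2.INTER_CUBIC)[:600,:800])
hsv=cv2.cvtColor(im,cv2.COLOR_BGR2HSV)
o=cv2.inRange(hsv,(8,150,120),(16,255,255));cs,_=cv2.findContours(o,0,2);c=max(cs,key=cv2.contourArea);(cx,cy),r=cv2.minEnclosingCircle(c);print('orange',cx,cy,r,ray(m,(cx,cy),.03))
b=cv2.inRange(hsv,(100,100,40),(120,255,130));b[:,:100]=0;b[:,200:]=0
for c in cv2.findContours(b,0,2)[0]:
    if cv2.contourArea(c)>40:
        print('blue',cv2.contourArea(c),cv2.boxPoints(cv2.minAreaRect(c)).round(1).tolist())
w=cv2.inRange(im,(150,150,150),(255,255,255))
for c in cv2.findContours(w,0,2)[0]:
    x,y,ww,hh=cv2.boundingRect(c)
    if 80<x<320 and y<275 and cv2.contourArea(c)>5:
        M=cv2.moments(c);print('white',x,y,ww,hh,M["m10"]/M["m00"],M["m01"]/M["m00"])
E
```

```text
orange 230.5 144.0 24.683090209960938 [ 0.60379777 -0.0276217   0.03      ]
white 164 273 22 11 174.44871794871796 278.49572649572644
white 149 271 8 11 152.09848484848484 275.45454545454544
white 83 270 31 26 97.60071942446044 282.50359712230215
white 262 268 7 6 263.6296296296296 269.2407407407407
white 247 268 7 6 251.37037037037032 269.2407407407407
white 195 267 8 8 198.2133333333333 269.7733333333333
white 180 267 14 9 187.75 271.79166666666663
white 146 264 11 6 151.80555555555554 266.19444444444446
white 208 262 9 13 210.84313725490193 267.2352941176471
white 214 260 8 3 218.78787878787878 260.8484848484848
white 173 260 6 5 175.44144144144144 261.9549549549549
white 180 258 11 12 185.94871794871796 263.45299145299145
white 194 255 12 10 199.96464646464645 259.1464646464646
white 209 254 23 29 221.7741046831956 270.6749311294766
white 207 252 8 8 210.7246376811594 255.63768115942025
white 205 246 7 6 208.2121212121212 248.48484848484847
white 270 238 6 5 271.9130434782609 240.65217391304347
white 224 237 6 7 227.17333333333332 239.94666666666663
white 241 236 5 7 243.52564102
[... 4066 characters left out ...]
05.6060606060606 11.727272727272727
white 267 6 5 7 268.60784313725486 8.72549019607843
white 166 5 13 23 173.46875 14.6875
white 303 4 14 26 310.1473922902494 18.26530612244898
white 250 4 10 10 253.25714285714287 8.095238095238095
white 183 3 5 6 184.66666666666666 4.333333333333333
white 189 2 15 21 196.90265486725664 14.489675516224189
white 296 1 5 5 297.90476190476187 3.0
white 236 0 7 8 238.77272727272728 2.484848484848485
white 205 0 9 16 208.71647509578543 6.697318007662835
white 144 0 16 16 152.3877551020408 6.551020408163265
white 110 0 11 20 114.60696517412934 8.925373134328359
white 92 0 9 10 96.53174603174602 5.436507936507936
white 85 0 5 9 86.93162393162392 3.7777777777777772
```

View pics/w1c.png

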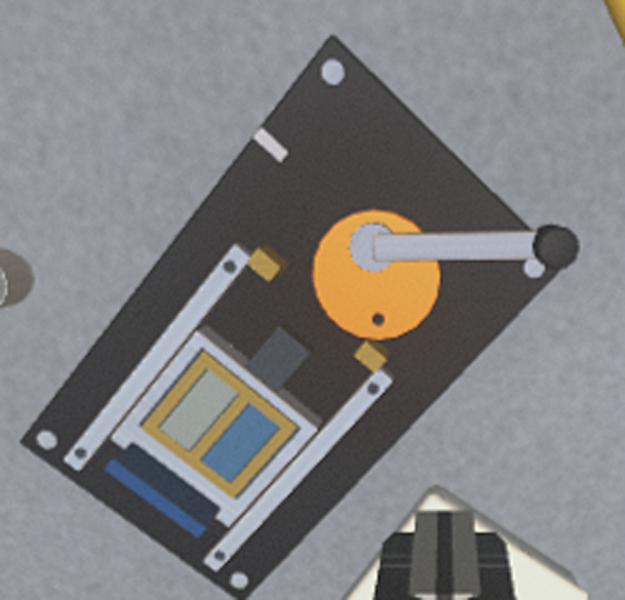

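```bash
python3 - <<'E'
from h import *
m=np.load("w1.npy",allow_pickle=True).item()
P=dict(FL=((333,36),.012),RL=((22,440),.012),RR=((245,598),.012),mark=((269.5,143.5),.013),piv=((373,246),.042),knob=((556,246),.060),pr1=((106,466),.052),pr2=((199,535),.052),pf1=((115,457),.052),pf2=((208,523),.052))
J=dict(RL=(-.13,.075),FL=(.135,.075),RR=(-.13,-.075),mark=(.075,.066),piv=(.075,0))
W={k:ray(m,((p[0]+.5)/2.5-.5+80,(p[1]+.5)/2.5-.5+30),z) for k,(p,z) in P.items()}
ks=list(J);th,R,t,r=fit([J[k] for k in ks],[W[k][:2] for k in ks])
print(np.degrees(th),t,dict(zip(ks,(r*1e3).round(1).tolist())))
for k in W: print(k,W[k].round(4),'jig',(R.T@(W[k][:2]-t)*1e3).round(1))
k=R.T@(W['knob'][:2]-W['piv'][:2]);print(np.linalg.norm(k),np.arctan2(k[0],k[1]))
print(t+R@[.075,0])
E
```

```text
80.31151583103558 [ 0.58063958 -0.08771857] {'RL': [0.4, -0.7], 'FL': [1.1, -4.4], 'RR': [-1.4, 1.1], 'mark': [-0.3, 1.6], 'piv': [0.2, 2.3]}
FL [0.5305 0.0536 0.012 ] jig [130.9  73.2]
RL [ 0.4852 -0.2039  0.012 ] jig [-130.6   74.5]
RR [ 0.6313 -0.2274  0.012 ] jig [-129.1  -73.5]
mark [ 0.5279 -0.0011  0.013 ] jig [76.5 66.6]
piv [ 0.5934 -0.0115  0.042 ] jig [77.3  0.2]
knob [0.6588 0.032  0.06  ] jig [131.2 -56.9]
pr1 [ 0.5386 -0.1675  0.052 ] jig [-85.7  28. ]
pr2 [ 0.5925 -0.177   0.052 ] jig [-86.  -26.7]
pf1 [ 0.5403 -0.1608  0.052 ] jig [-78.8  27.4]
pf2 [ 0.5933 -0.1686  0.052 ] jig [-77.6 -26.1]
0.07848362717556953 2.384936120609411
[ 0.59326142 -0.01378827]
```

The three views agree within about 2 mm. I take the cam axis as (0.593, -0.012) and the cam angle as 2.385 rad. Next I descend behind the knob.

```bash
cat >> h.py <<'E'
PIV=np.array([.593,-.012]);T0=PIV-.075*ex
E
python3 - <<'E'
from h import *
p,a=lever(2.385,.037);print(p,rel([*p,.040],a))
E
```

```text
[0.68010694 0.00146778] [0.0, -0.0, -1.0, 0.0493, -0.0215, 0.1642]
```

>>> apply_moves(
  plan=[
    [0, 0, -1, 0.02, -0.01, 0.02, 0],
    [0, 0, -1, 0.05, -0.02, 0.04, 0],
    [0, 0, -1, 0.05, -0.02, 0.07, 0],
    [0, 0, -1, 0.05, -0.02, 0.1, 0],
    [0, 0, -1, 0.05, -0.02, 0.13, 0],
    [0, 0, -1, 0.05, -0.02, 0.15, 0],
    [0, 0, -1, 0.05, -0.02, 0.164, 0],
    [0, 0, -1, 0.05, -0.02, 0.164, 0],
    [0, 0, -1, 0.05, -0.02, 0.164, 0],
    [0, 0, -1, 0.05, -0.02, 0.164, 0],
  ],
)

```text
time_s: 3.2
eef_pos: [0.6834, 0.0014, 0.0416]
orientation: [0.957, 0.29, 0.002, 0.001]
ft_force: [0.3, -0.2, 0.3]
opening: 0.004
```

```bash
python3 - <<'E'
from h import *
s=ctrl.observe();print(s["eef_pos"],s["ft_force"].round(1),s["joint_velocities"].round(3))
m=ctrl.camera_model("wrist");im=ctrl.read_camera("wrist");cv2.imwrite("pics/w2.png",im)
s["eef_pos"]=np.array(s["eef_pos"])
for th,b in[(2.385,.022),(2.30,.02),(2.15,.02),(2,.02),(1.85,.02),(1.7,.02),(1.55,.02)]:
    p,a=lever(th,b);print(th,rel([*p,.04],a,s))
E
```

```text
[0.68343424 0.00139012 0.04158212] [ 0.3 -0.2  0.3] [ 0.002 -0.005  0.004 -0.001  0.    -0.001]
2.385 [0.1, -0.1, 0.1, -0.0027, -0.0169, 0.0015]
2.3 [0.1, -0.1, -4.8, -0.0013, -0.0258, 0.0015]
2.15 [0.1, -0.1, -13.4, -0.0002, -0.0381, 0.0015]
2 [0.1, -0.1, -22.0, -0.001, -0.0504, 0.0015]
1.85 [0.2, -0.1, -30.6, -0.0036, -0.0625, 0.0014]
1.7 [0.2, -0.1, -39.2, -0.008, -0.074, 0.0014]
1.55 [0.2, -0.1, -47.8, -0.0141, -0.0848, 0.0014]
```

View pics/w2.png

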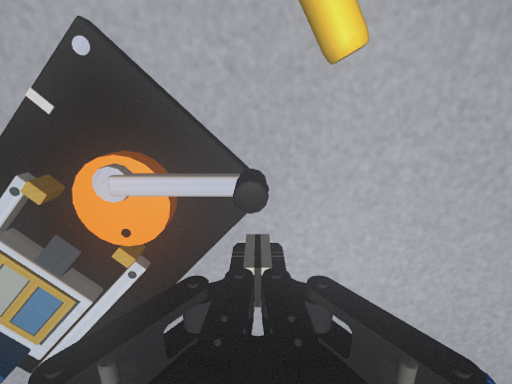

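The fingertip sits behind the knob at (252,190), radially aligned with it. I start the push round.

>>> apply_moves(
  plan=[
    [0, 0, 0, -0.002, -0.01, 0.001, 0],
    [0, 0, 0, -0.002, -0.017, 0.001, 0],
    [0, 0, -5, -0.002, -0.026, 0.001, 0],
    [0, 0, -9, -0.001, -0.032, 0.001, 0],
    [0, 0, -13, 0.0, -0.038, 0.001, 0],
    [0, 0, -18, -0.001, -0.044, 0.001, 0],
    [0, 0, -22, -0.001, -0.05, 0.001, 0],
    [0, 0, -26, -0.002, -0.056, 0.001, 0],
    [0, 0, -31, -0.004, -0.062, 0.001, 0],
    [0, 0, -31, -0.004, -0.062, 0.001, 0],
  ],
)

```text
time_s: 4.25
eef_pos: [0.6443, 0.0515, 0.0394]
orientation: [0.845, 0.535, 0.001, 0.001]
ft_force: [0.8, -1.9, 1.0]
opening: 0.005
```

```bash
python3 - <<'E'
from h import *
s=ctrl.observe();print(s["eef_pos"],s["ft_force"].round(1),s["joint_velocities"].round(3))
im=ctrl.read_camera("wrist");cv2.imwrite("pics/w3.png",im)
p,a=lever(1.85,.02);print(p,rel([*p,.04],a,s))
for th in np.arange(1.7,.6,-.15):
    p,a=lever(th,.02);print(round(th,2),rel([*p,.04],a,s))
E
```

```text
[0.64432659 0.05151834 0.03941826] [ 0.8 -1.9  1. ] [-0.005  0.005  0.009  0.014  0.01   0.058]
[0.64575542 0.05137875] [0.1, -0.0, 0.5, 0.0005, 0.0014, -0.0006]
1.7 [0.1, 0.0, -8.1, 0.0027, -0.0108, -0.0006]
1.55 [0.1, 0.0, -16.7, 0.003, -0.0232, -0.0006]
1.4 [0.1, 0.0, -25.3, 0.0015, -0.0354, -0.0006]
1.25 [0.1, 0.0, -33.9, -0.0018, -0.0473, -0.0007]
1.1 [0.1, 0.0, -42.5, -0.0068, -0.0586, -0.0007]
0.95 [0.1, 0.0, -51.1, -0.0135, -0.069, -0.0007]
0.8 [0.1, 0.0, -59.7, -0.0217, -0.0783, -0.0007]
0.65 [0.1, 0.1, -68.3, -0.0311, -0.0862, -0.0007]
```

View pics/w3.png

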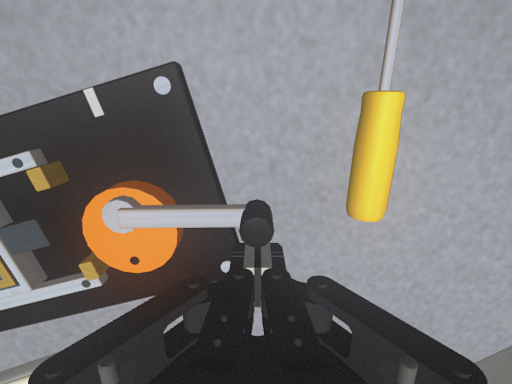

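The knob is moving with the fingertip and the contact is clean. I carry on round.

>>> apply_moves(
  plan=[
    [0, 0, -4, 0.001, -0.005, 0, 0],
    [0, 0, -8, 0.003, -0.011, 0, 0],
    [0, 0, -12.5, 0.003, -0.017, 0, 0],
    [0, 0, -17, 0.003, -0.023, 0, 0],
    [0, 0, -21, 0.002, -0.029, 0, 0],
    [0, 0, -25, 0.001, -0.035, 0, 0],
    [0, 0, -34, -0.002, -0.047, 0, 0],
    [0, 0, -42, -0.007, -0.059, 0, 0],
    [0, 0, -51, -0.0135, -0.069, 0, 0],
    [0, 0, -60, -0.022, -0.078, 0, 0],
  ],
)

```text
time_s: 5.3
eef_pos: [0.5657, 0.066, 0.0394]
orientation: [0.468, 0.884, 0.002, 0.001]
ft_force: [2.8, 2.9, 0.1]
opening: 0.0
```

```bash
python3 - <<'E'
from h import *
s=ctrl.observe();print(s["eef_pos"],s["ft_force"].round(1),s["joint_velocities"].round(3))
im=ctrl.read_camera("wrist");cv2.imwrite("pics/w4.png",im)
p,a=lever(.8,.02);print(p,rel([*p,.04],a,s))
for th in np.arange(.7,0,-.1):
    p,a=lever(th,.02);print(round(th,2),rel([*p,.04],a,s))
E
```

```text
[0.56566353 0.06597868 0.03943609] [2.8 2.9 0.1] [-0.07  -0.183 -0.276 -0.091 -0.002 -1.555]
[0.56427337 0.06529671] [0.3, -0.0, -0.2, 0.0002, -0.0015, -0.0006]
0.7 [0.3, -0.0, -5.9, 0.0018, -0.0096, -0.0006]
0.6 [0.3, -0.0, -11.7, 0.0025, -0.0178, -0.0007]
0.5 [0.3, -0.0, -17.4, 0.0025, -0.0261, -0.0007]
0.4 [0.3, 0.0, -23.1, 0.0016, -0.0343, -0.0007]
0.3 [0.3, 0.0, -28.9, -0.0001, -0.0423, -0.0008]
0.2 [0.3, 0.0, -34.6, -0.0026, -0.0502, -0.0008]
0.1 [0.3, 0.1, -40.3, -0.0059, -0.0577, -0.0009]
```

View pics/w4.png

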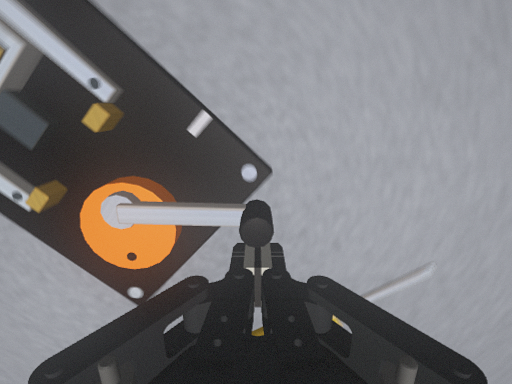

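>>> apply_moves(
  plan=[
    [0, 0, -3, 0.001, -0.004, 0, 0],
    [0, 0, -6, 0.002, -0.009, 0, 0],
    [0, 0, -11.5, 0.0025, -0.017, 0, 0],
    [0, 0, -17, 0.0025, -0.025, 0, 0],
    [0, 0, -23, 0.0015, -0.033, 0, 0],
    [0, 0, -28, 0.0, -0.041, 0, 0],
    [0, 0, -34, -0.0025, -0.049, 0, 0],
    [0, 0, -34, -0.0025, -0.049, 0, 0],
    [0, 0, -34, -0.0025, -0.049, 0, 0],
    [0, 0, -34, -0.0025, -0.049, 0, 0],
  ],
)

```text
time_s: 6.35
eef_pos: [0.5249, 0.0353, 0.0386]
orientation: [0.193, 0.981, -0.0, -0.0]
ft_force: [-0.7, 2.2, 0.5]
opening: -0.001
```

```bash
cat >> h.py <<'E'
def grab(name):
    s=ctrl.observe();m=ctrl.camera_model("wrist");im=ctrl.read_camera("wrist");cv2.imwrite(f"pics/{name}.png",im);np.save(name+".npy",m,allow_pickle=True);return s,m,im
E
python3 - <<'E'
from h import *
s,m,im=grab("w5");print(s["eef_pos"],s["ft_force"].round(1),s["joint_velocities"].round(3))
for th in np.arange(.3,-.1,-.05):
    p,a=lever(th,.02);print(round(th,2),rel([*p,.04],a,s))
cv2.imwrite("pics/w5c.png",cv2.resize(im[60:310,50:330],None,fx=2.4,fy=2.4,interpolation=cv2.INTER_CUBIC))
E
```

```text
[0.52491129 0.03526197 0.03856025] [-0.7  2.2  0.5] [-0.001 -0.001 -0.001 -0.004 -0.001 -0.014]
0.3 [-0.0, -0.0, 4.7, -0.0028, 0.0085, -0.0014]
0.25 [-0.0, -0.0, 1.8, -0.0016, 0.0046, -0.0014]
0.2 [-0.0, -0.0, -1.0, -0.0006, 0.0006, -0.0014]
0.15 [-0.0, -0.0, -3.9, 0.0003, -0.0035, -0.0014]
0.1 [-0.0, -0.0, -6.8, 0.0009, -0.0075, -0.0014]
0.05 [-0.0, -0.0, -9.6, 0.0013, -0.0116, -0.0014]
0.0 [-0.0, -0.0, -12.5, 0.0015, -0.0158, -0.0014]
-0.05 [-0.0, -0.0, -15.4, 0.0015, -0.0199, -0.0014]
```

View pics/w5c.png

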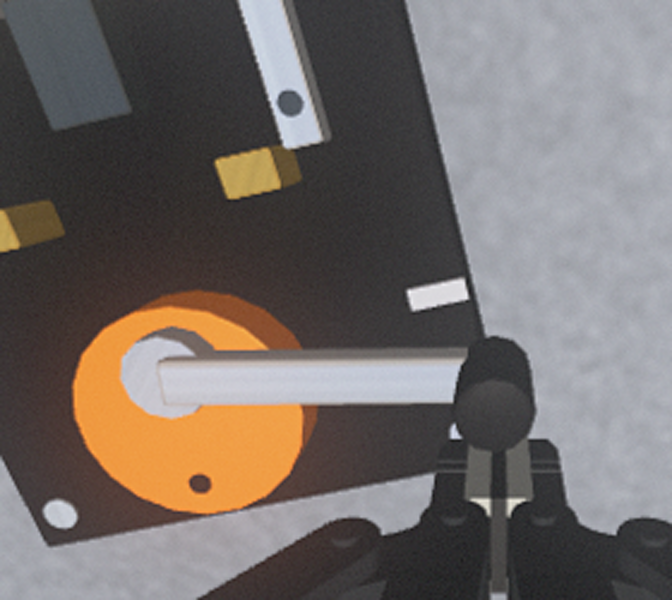

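The lever is at about 0.2 rad, coming up on the mark at crop (437,294). I approach the last part in small steps.

>>> apply_moves(
  plan=[
    [0, 0, -2, 0.0, -0.002, -0.001, 0],
    [0, 0, -4, 0.0, -0.004, -0.001, 0],
    [0, 0, -6, 0.001, -0.006, -0.001, 0],
    [0, 0, -8, 0.001, -0.009, -0.001, 0],
    [0, 0, -10, 0.001, -0.012, -0.001, 0],
    [0, 0, -10, 0.001, -0.012, -0.001, 0],
    [0, 0, -10, 0.001, -0.012, -0.001, 0],
    [0, 0, -10, 0.001, -0.012, -0.001, 0],
    [0, 0, -10, 0.001, -0.012, -0.001, 0],
    [0, 0, -10, 0.001, -0.012, -0.001, 0],
  ],
)

```text
time_s: 7.4
eef_pos: [0.5191, 0.0246, 0.0393]
orientation: [0.105, 0.994, 0.0, -0.0]
ft_force: [-1.1, 3.2, -1.0]
opening: -0.003
```

```bash
python3 - <<'E'
from h import *
s,m,im=grab("w6");print(s["eef_pos"],s["ft_force"].round(1),s["joint_velocities"].round(3))
for th in (.05,0):
    p,a=lever(th,.02);print(round(th,2),rel([*p,.04],a,s))
cv2.imwrite("pics/w6c.png",cv2.resize(im[60:310,50:330],None,fx=2.4,fy=2.4,interpolation=cv2.INTER_CUBIC))
im=ctrl.read_camera("scene");cv2.imwrite("pics/s6.png",im)
cv2.imwrite("pics/s6c.png",cv2.resize(im[170:245,230:315],None,fx=7,fy=7,interpolation=cv2.INTER_CUBIC))
E
```

```text
[0.51913887 0.02456666 0.03934751] [-1.1  3.2 -1. ] [-0.002 -0.002  0.004 -0.003 -0.002 -0.001]
0.05 [0.0, -0.1, 0.5, -0.0001, 0.0004, -0.0007]
0 [0.0, -0.0, -2.4, 0.0009, -0.0036, -0.0007]
```

View pics/w6c.png

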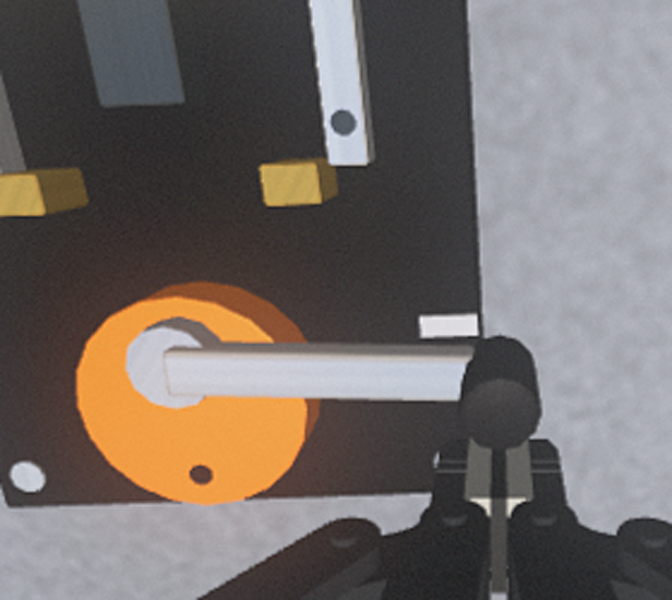

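View pics/s6c.png

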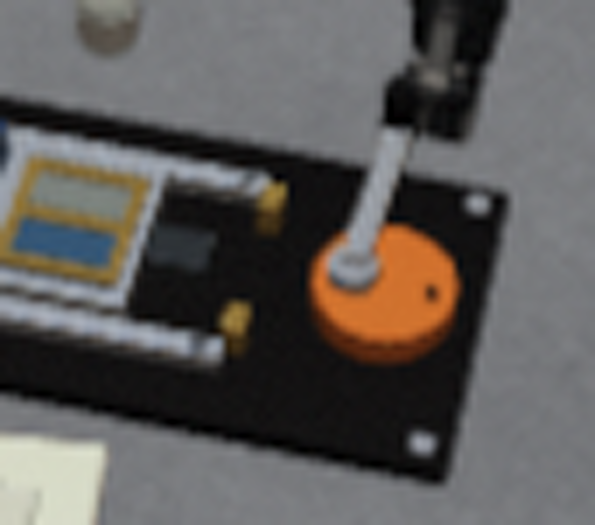

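```bash
cat >> h.py <<'E'
def crop2(m,p,z,s=2.4,o=(50,60)): return ray(m,((p[0]+.5)/s-.5+o[0],(p[1]+.5)/s-.5+o[1]),z)
E
python3 - <<'E'
from h import *
m=np.load("w6.npy",allow_pickle=True).item()
W={k:crop2(m,p,z) for k,p,z in[("piv",(167,364),.043),("b1u",(172,350),.042),("b1l",(172,395),.042),("b2u",(455,358),.042),("b2l",(455,400),.042),("mark",(448,326),.013),("knob",(501,408),.06),("dot",(201,474),.03),("pl1",(8,505),.012),("pl2",(425,492),.012),("plA",(467,10),.012),("plB",(480,300),.012),("stopA",(262,206),.03)]}
for k in W: print(k,W[k].round(4),((W[k][:2]-PIV)@np.c_[ex,ey]*1e3).round(1))
ang=lambda d:np.arctan2(d@ex,d@ey)
a=(W["b1u"]+W["b1l"])/2;b=(W["b2u"]+W["b2l"])/2
print('bar',ang((b-a)[:2]),'u',ang((W["b2u"]-W["b1u"])[:2]),'l',ang((W["b2l"]-W["b1l"])[:2]),'mark',ang((W["mark"]-W["piv"])[:2]),'knob',ang((W["knob"]-W["piv"])[:2]),'plate side',ang((W['pl2']-W['pl1'])[:2]),'dot',ang((W["dot"]-W["piv"])[:2])-np.pi/2)
e=W['plA']-W['plB'];print('long side yaw',np.degrees(np.arctan2(-e[1],-e[0])))
E
```

```text
piv [ 0.5904 -0.0148  0.043 ] [-3.2  2. ]
b1u [ 0.5886 -0.0176  0.042 ] [-6.3  3.4]
b1l [ 0.5928 -0.0067  0.042 ] [5.2 1.1]
b2u [ 0.5244 -0.0018  0.042 ] [-1.5 69.3]
b2l [0.5269 0.0088 0.042 ] [ 9.3 68.6]
mark [ 0.5285 -0.0008  0.013 ] [ 0.2 65.4]
knob [0.5148 0.0046 0.06  ] [ 3.1 79.8]
dot [0.6014 0.0211 0.03  ] [34.  -2.7]
pl1 [0.675  0.0277 0.012 ] [ 53.1 -74.1]
pl2 [0.5481 0.0503 0.012 ] [53.8 54.8]
plA [ 0.5055 -0.0776  0.012 ] [-79.5  75.2]
plB [ 0.5183 -0.006   0.012 ] [-6.7 74.7]
stopA [ 0.5619 -0.0443  0.03  ] [-37.1  25.2]
bar 0.06625421430431802 u 0.07175550815387231 l 0.0608822736314916 mark 0.05288904753738687 knob 0.0809862637063534 plate side 0.005744722477555842 dot 0.12641272946481896
long side yaw 79.8653560469991
```

The bar direction gives 0.065 rad, the knob position 0.04 and the kinematics 0.05. About 4 mm of tangential push remains.

>>> apply_moves(
  plan=[
    [0, 0, -1, 0.0, -0.001, 0, 0],
    [0, 0, -2, 0.001, -0.002, 0, 0],
    [0, 0, -3, 0.001, -0.003, 0, 0],
    [0, 0, -3, 0.001, -0.004, 0, 0],
    [0, 0, -3, 0.001, -0.004, 0, 0],
    [0, 0, -3, 0.001, -0.004, 0, 0],
    [0, 0, -3, 0.001, 0.0, 0, 0],
    [0, 0, -3, 0.001, 0.01, 0, 0],
    [0, 0, -3, 0.001, 0.02, 0, 0],
    [0, 0, -3, 0.001, 0.03, 0, 0],
  ],
)

```text
time_s: 8.5
eef_pos: [0.5255, 0.0546, 0.0399]
orientation: [0.079, 0.997, -0.0, 0.0]
ft_force: [0.5, 0.6, -0.6]
opening: 0.001
```

>>> apply_moves(
  plan=[
    [0, 0, 0, 0, 0.02, -0.02, 0],
    [0, 0, 0, 0, 0.02, -0.05, 0],
    [0, 0, 0, 0, 0.02, -0.08, 0],
    [0, 0, 0, 0, 0.02, -0.1, 0],
    [0, 0, 0, 0, 0.03, -0.12, 0],
    [0, 0, 0, 0, 0.03, -0.14, 0],
    [0, 0, 0, 0, 0.03, -0.14, 0],
    [0, 0, 0, 0, 0.03, -0.14, 0],
    [0, 0, 0, 0, 0.03, -0.14, 0],
    [0, 0, 0, 0, 0.03, -0.14, 0],
  ],
)

```text
time_s: 9.5
eef_pos: [0.5286, 0.0835, 0.1782]
orientation: [0.079, 0.997, -0.0, -0.001]
ft_force: [-0.6, -0.1, 0.2]
opening: -0.001
```

```bash
python3 - <<'E'
from h import *
s,m,im=grab("w7");print(s["eef_pos"],s["ft_force"].round(1),s["joint_velocities"].round(3))
cv2.imwrite("pics/w7.png",im)
cv2.imwrite("pics/w7c.png",cv2.resize(im[60:310,50:330],None,fx=2.4,fy=2.4,interpolation=cv2.INTER_CUBIC))
E
```

```text
[0.52855746 0.08345309 0.17815509] [-0.6 -0.1  0.2] [-0.003 -0.     0.004  0.002  0.    -0.001]
```

View pics/w7.png

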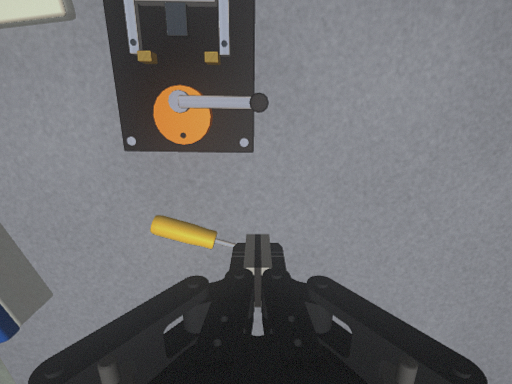

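View pics/w7c.png

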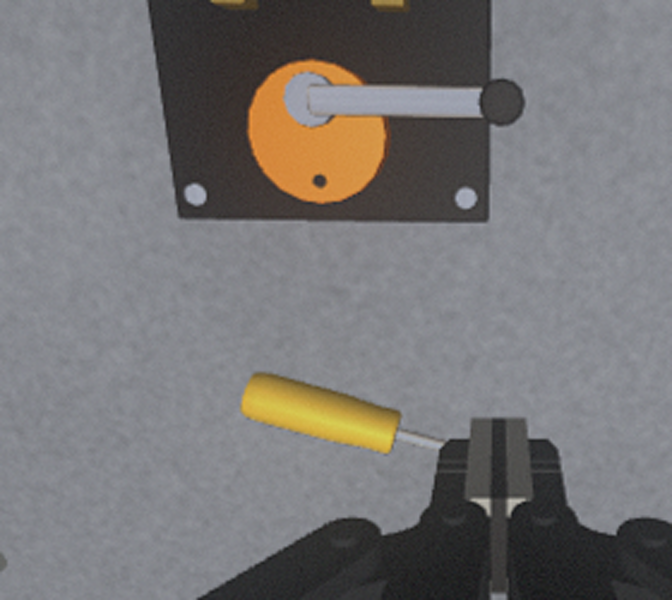

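```bash
python3 - <<'E'
from h import *
m=np.load("w7.npy",allow_pickle=True).item()
W={k:crop2(m,p,z) for k,p,z in[("piv",(310,99),.043),("b1u",(325,85),.042),("b1l",(325,116),.042),("b2u",(470,88),.042),("b2l",(470,118),.042),("knob",(503,102),.06),("dot",(320,181),.03),("pl1",(180,217),.012),("pl2",(488,221.5),.012),("bo1",(195.5,195),.013),("bo2",(465.5,198.5),.013)]}
for k in W: print(k,W[k].round(4),((W[k][:2]-PIV)@np.c_[ex,ey]*1e3).round(1))
ang=lambda d:np.arctan2(d[:2]@ex,d[:2]@ey)
a=(W["b1u"]+W["b1l"])/2;b=(W["b2u"]+W["b2l"])/2
print('bar',ang(b-a),ang(W['knob']-W['piv']),'edge',ang(W['pl2']-W['pl1']),'bolts',ang(W['bo2']-W['bo1']),'dot',np.pi/2-ang(W['dot']-W['piv']))
s=ctrl.observe()
for z in(.18,.022):
    p=T0-.125*ex;print(p,z,rel([*p,z],TH+np.pi/2,s))
E
```

```text
piv [ 0.5915 -0.012   0.043 ] [-0.3  1.5]
b1u [ 0.5844 -0.0164  0.042 ] [-5.8  7.8]
b1l [ 0.5873 -0.0047  0.042 ] [6.3 6.9]
b2u [ 0.5261 -0.0059  0.042 ] [-5.3 66.9]
b2l [0.5281 0.0056 0.042 ] [ 6.4 66.9]
knob [0.5139 0.0018 0.06  ] [ 0.2 80.3]
dot [0.5992 0.0214 0.03  ] [34.  -0.4]
pl1 [0.6748 0.0284 0.012 ] [ 53.6 -73.8]
pl2 [0.5289 0.054  0.012 ] [54.2 74.3]
bo1 [0.6638 0.0194 0.013 ] [ 43.  -64.4]
bo2 [0.5377 0.0413 0.013 ] [43.2 63.5]
bar 0.004794142387182013 0.0059166151725059644 edge 0.0036445727498905706 bolts 0.001753205749643483 dot -0.05506719805771487
[ 0.5591645  -0.20911712] 0.18 [-0.0, -0.1, 0.6, -0.0764, -0.284, -0.0017]
[ 0.5591645  -0.20911712] 0.022 [-0.0, -0.1, 0.6, -0.0768, -0.2839, 0.1563]
```

The lever now measures 0.00 to 0.01 rad (bar, knob and plate edge agree). Next I go over the jig to behind the blue plate.

>>> apply_moves(
  plan=[
    [0, 0, 0.6, -0.01, -0.03, 0, 0],
    [0, 0, 0.6, -0.02, -0.07, 0, 0],
    [0, 0, 0.6, -0.03, -0.11, 0, 0],
    [0, 0, 0.6, -0.04, -0.15, 0, 0],
    [0, 0, 0.6, -0.05, -0.19, 0, 0],
    [0, 0, 0.6, -0.06, -0.23, 0, 0],
    [0, 0, 0.6, -0.07, -0.26, 0, 0],
    [0, 0, 0.6, -0.076, -0.284, 0, 0],
    [0, 0, 0.6, -0.076, -0.284, 0, 0],
    [0, 0, 0.6, -0.076, -0.284, 0, 0],
  ],
)

```text
time_s: 10.55
eef_pos: [0.5591, -0.2091, 0.1788]
orientation: [0.085, 0.996, 0.001, -0.001]
ft_force: [-0.3, -0.1, -0.4]
opening: 0.005
```

```bash
python3 - <<'E'
from h import *
s,m,im=grab("w8");print(s["eef_pos"],s["joint_velocities"].round(3))
p=T0-.125*ex;print(rel([*p,.022],TH+np.pi/2,s))
E
```

```text
[ 0.5591311  -0.20908484  0.1787577 ] [ 0.027 -0.013 -0.014  0.004  0.002  0.   ]
[0.1, -0.1, -0.0, -0.0003, -0.0002, 0.1568]
```

View pics/w8.png

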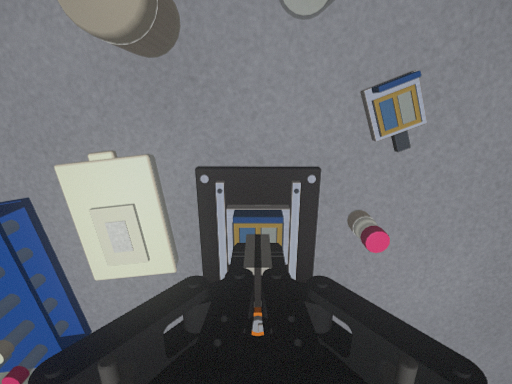

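```bash
python3 - <<'E'
from h import *
m=np.load("w8.npy",allow_pickle=True).item();im=cv2.imread("pics/w8.png")
cv2.imwrite("pics/w8c.png",cv2.resize(im[150:270,180:335],None,fx=5,fy=5,interpolation=cv2.INTER_CUBIC))
for n,p,z in[("pl",(233,210),.052),("pr",(283,210),.052),("rearL",(197,167),.012),("rearR",(320,167),.012)]: print(n,((ray(m,p,z)[:2]-T0)@np.c_[ex,ey]*1e3).round(1))
E
```

```text
pl [-97.3 -26.6]
pr [-97.3  27.6]
rearL [-136.   -71.4]
rearR [-135.9   73.9]
```

View pics/w8c.png

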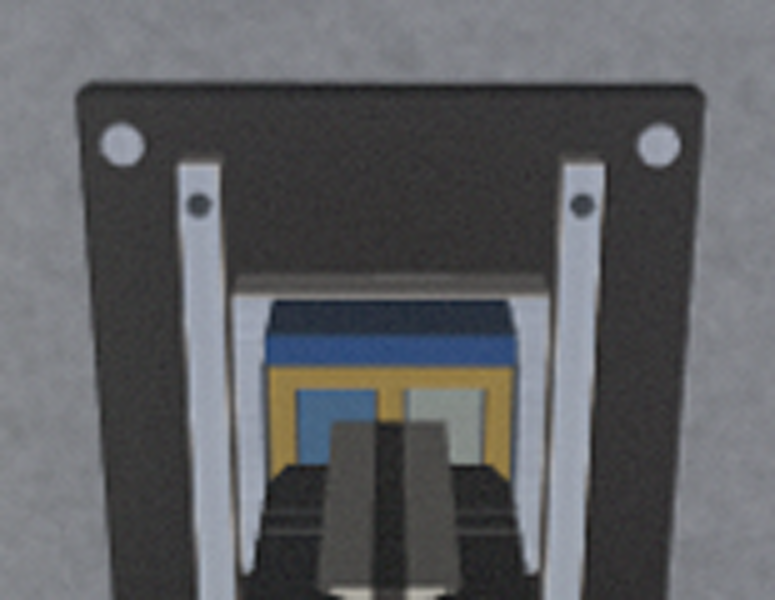

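The blue plate's rear edge is at crop row 334, and the path behind it is free. I descend to 0.031 m so that only the plate is touched.

>>> apply_moves(
  plan=[
    [0, 0, 0, 0, 0, 0.03, 0],
    [0, 0, 0, 0, 0, 0.06, 0],
    [0, 0, 0, 0, 0, 0.09, 0],
    [0, 0, 0, 0, 0, 0.12, 0],
    [0, 0, 0, 0, 0, 0.14, 0],
    [0, 0, 0, 0, 0, 0.147, 0],
    [0, 0, 0, 0, 0, 0.147, 0],
    [0, 0, 0, 0, 0, 0.147, 0],
    [0, 0, 0, 0, 0.007, 0.147, 0],
    [0, 0, 0, 0, 0.015, 0.147, 0],
  ],
)

```text
time_s: 11.6
eef_pos: [0.5635, -0.1942, 0.0341]
orientation: [0.085, 0.996, -0.0, 0.001]
ft_force: [1.2, 0.9, 0.3]
opening: -0.002
```

```bash
python3 - <<'E'
from h import *
s,m,im=grab("w9");print(s["eef_pos"],s["ft_force"].round(1),s["joint_velocities"].round(3))
print('tcp jig',((s["eef_pos"][:2]-T0)@np.c_[ex,ey]*1e3).round(1))
for x in(-.1,-.065,-.0585):
    p=T0+x*ex;print(rel([*p,.031],TH+np.pi/2,s))
E
```

```text
[ 0.5634812  -0.19422229  0.03413725] [1.2 0.9 0.3] [ 0.138 -0.019 -0.041 -0.011  0.003  0.13 ]
tcp jig [-109.6   -1.7]
[-0.0, 0.2, 0.0, 0.0017, 0.0096, 0.0031]
[-0.0, 0.2, 0.0, 0.0017, 0.0446, 0.0031]
[-0.0, 0.2, 0.0, 0.0017, 0.0511, 0.0031]
```

View pics/w9.png

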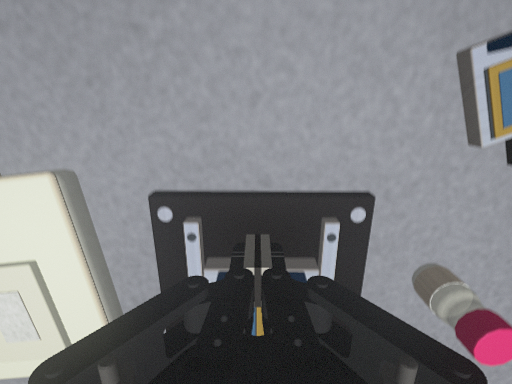

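The tip is behind the plate and centred. Now a slow push to about 10 mm short of home.

>>> apply_moves(
  plan=[
    [0, 0, 0, 0.001, 0.004, 0.002, 0],
    [0, 0, 0, 0.001, 0.008, 0.002, 0],
    [0, 0, 0, 0.001, 0.012, 0.002, 0],
    [0, 0, 0, 0.001, 0.016, 0.002, 0],
    [0, 0, 0, 0.001, 0.02, 0.002, 0],
    [0, 0, 0, 0.001, 0.024, 0.002, 0],
    [0, 0, 0, 0.001, 0.028, 0.002, 0],
    [0, 0, 0, 0.001, 0.032, 0.002, 0],
    [0, 0, 0, 0.001, 0.036, 0.002, 0],
    [0, 0, 0, 0.001, 0.04, 0.002, 0],
  ],
)

```text
time_s: 12.65
eef_pos: [0.5681, -0.1543, 0.0307]
orientation: [0.085, 0.996, -0.0, -0.0]
ft_force: [0.2, -2.6, 0.5]
opening: -0.0
```

```bash
python3 - <<'E'
from h import *
s=ctrl.observe();print(s["eef_pos"],s["ft_force"].round(1))
print('tcp jig',((s["eef_pos"][:2]-T0)@np.c_[ex,ey]*1e3).round(1))
for n,c in(("scene",(170,245,190,315)),("side",(185,275,200,340))):
    im=ctrl.read_camera(n);cv2.imwrite(f"pics/{n}10.png",cv2.resize(im[c[0]:c[1],c[2]:c[3]],None,fx=5.5,fy=5.5,interpolation=cv2.INTER_CUBIC))
E
```

```text
[ 0.56807647 -0.1542939   0.03068841] [ 0.2 -2.6  0.5]
tcp jig [-69.5   0.5]
```

View pics/side10.png

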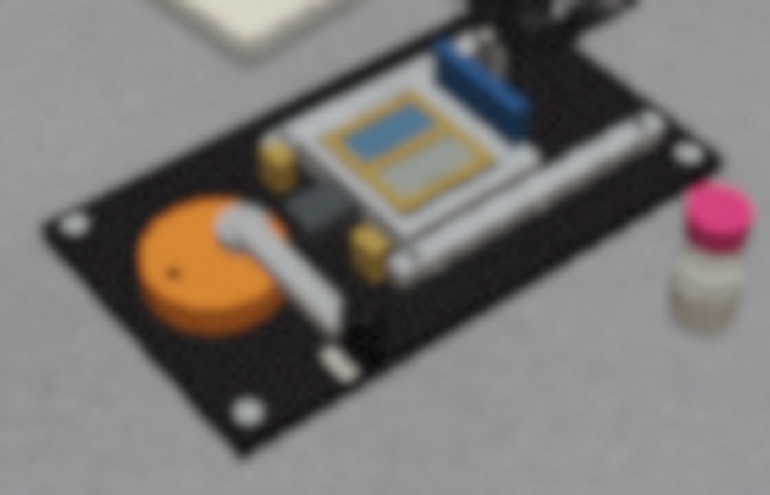

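View pics/scene10.png

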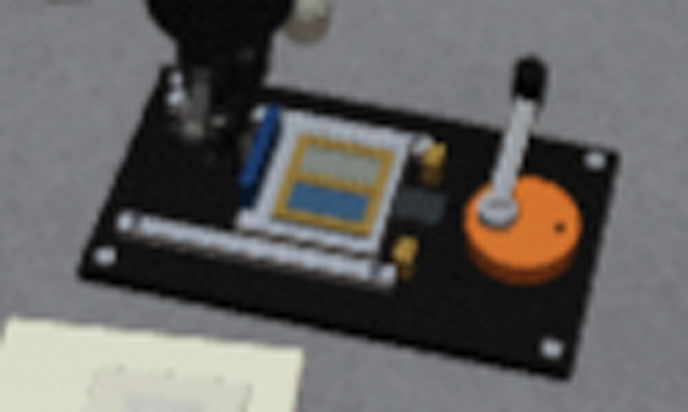

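The carriage slides square between the rails with 2.6 N. The lever is still aligned, and about 10 mm remains.

>>> apply_moves(
  plan=[
    [0, 0, 0, 0, 0.001, 0, 0],
    [0, 0, 0, 0, 0.002, 0, 0],
    [0, 0, 0, 0, 0.003, 0, 0],
    [0, 0, 0, 0, 0.004, 0, 0],
    [0, 0, 0, 0, 0.005, 0, 0],
    [0, 0, 0, 0, 0.006, 0, 0],
    [0, 0, 0, 0, 0.007, 0, 0],
    [0, 0, 0, 0, 0.008, 0, 0],
    [0, 0, 0, 0, 0.008, 0, 0],
    [0, 0, 0, 0, 0.008, 0, 0],
  ],
)

```text
time_s: 13.75
eef_pos: [0.5694, -0.1465, 0.0307]
orientation: [0.084, 0.996, 0.0, 0.0]
ft_force: [-0.9, -2.0, 0.4]
opening: -0.002
```

>>> apply_moves(
  plan=[
    [0, 0, 0, 0, 0.0003, 0, 0],
    [0, 0, 0, 0, 0.0006, 0, 0],
    [0, 0, 0, 0, 0.0009, 0, 0],
    [0, 0, 0, 0, 0.0012, 0, 0],
    [0, 0, 0, 0, 0.0015, 0, 0],
    [0, 0, 0, 0, 0.0018, 0, 0],
    [0, 0, 0, 0, 0.002, 0, 0],
    [0, 0, 0, 0, 0.002, 0, 0],
    [0, 0, 0, 0, 0.002, 0, 0],
    [0, 0, 0, 0, 0.002, 0, 0],
  ],
)

```text
time_s: 14.75
eef_pos: [0.5697, -0.1448, 0.0307]
orientation: [0.085, 0.996, -0.0, 0.0]
ft_force: [-0.5, -3.5, 0.7]
opening: 0.003
```

```bash
python3 - <<'E'
from h import *
s=ctrl.observe();print(s["eef_pos"],s["ft_force"].round(1))
print('tcp jig',((s["eef_pos"][:2]-T0)@np.c_[ex,ey]*1e3).round(1))
E
```

```text
[ 0.56973792 -0.14475036  0.03067794] [-0.5 -3.5  0.7]
tcp jig [-59.8   0.5]
```

>>> apply_moves(
  plan=[
    [0, 0, 0, 0, 0.0003, 0, 0],
    [0, 0, 0, 0, 0.0006, 0, 0],
    [0, 0, 0, 0, 0.0009, 0, 0],
    [0, 0, 0, 0, 0.0012, 0, 0],
    [0, 0, 0, 0, 0.0015, 0, 0],
    [0, 0, 0, 0, 0.0015, 0, 0],
    [0, 0, 0, 0, 0.0015, 0, 0],
    [0, 0, 0, 0, 0.0015, 0, 0],
    [0, 0, 0, 0, 0.0015, 0, 0],
    [0, 0, 0, 0, 0.0015, 0, 0],
  ],
)

```text
time_s: 15.75
eef_pos: [0.5696, -0.1446, 0.0307]
orientation: [0.085, 0.996, -0.002, -0.0]
ft_force: [-1.8, -6.9, 1.2]
opening: 0.001
```

The tip has stopped while the force rises to 7 N, so something is resisting, presumably the stops. I look before pressing further.

>>> apply_moves(
  plan=[
    [0, 0, 0, 0, 0.0005, 0, 0],
    [0, 0, 0, 0, 0.001, 0, 0],
    [0, 0, 0, 0, 0.001, 0, 0],
    [0, 0, 0, 0, 0.001, 0, 0],
    [0, 0, 0, 0, 0.001, 0, 0],
    [0, 0, 0, 0, 0.001, 0, 0],
    [0, 0, 0, 0, 0.001, 0, 0],
    [0, 0, 0, 0, 0.001, 0, 0],
    [0, 0, 0, 0, 0.001, 0, 0],
    [0, 0, 0, 0, 0.001, 0, 0],
  ],
)

```text
time_s: 16.75
eef_pos: [0.5695, -0.1446, 0.0308]
orientation: [0.085, 0.996, -0.003, -0.001]
ft_force: [-3.1, -9.0, 0.5]
opening: -0.0
```

```bash
python3 - <<'E'
from h import *
s=ctrl.observe();print(s["eef_pos"],s["ft_force"].round(1))
for n,c in(("scene",(170,245,190,315)),("side",(185,275,200,340))):
    im=ctrl.read_camera(n);cv2.imwrite(f"pics/{n}11.png",cv2.resize(im[c[0]:c[1],c[2]:c[3]],None,fx=5.5,fy=5.5,interpolation=cv2.INTER_CUBIC))
E
```

```text
[ 0.56953242 -0.14463412  0.03075879] [-3.1 -9.   0.5]
```

View pics/side11.png

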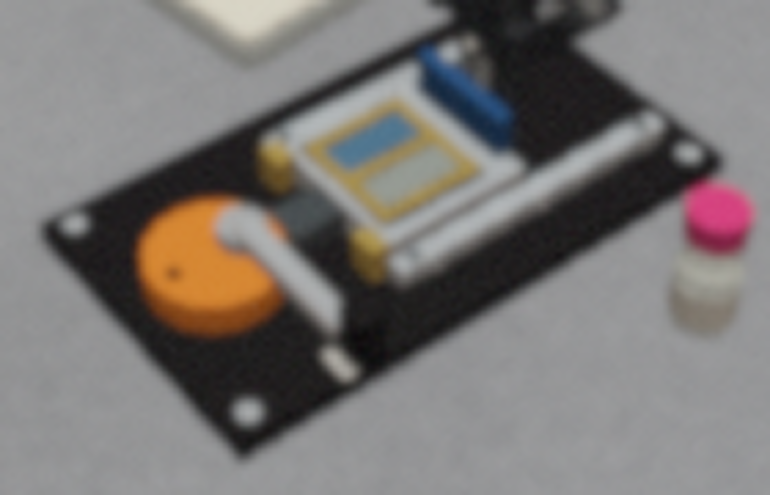

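View pics/scene11.png

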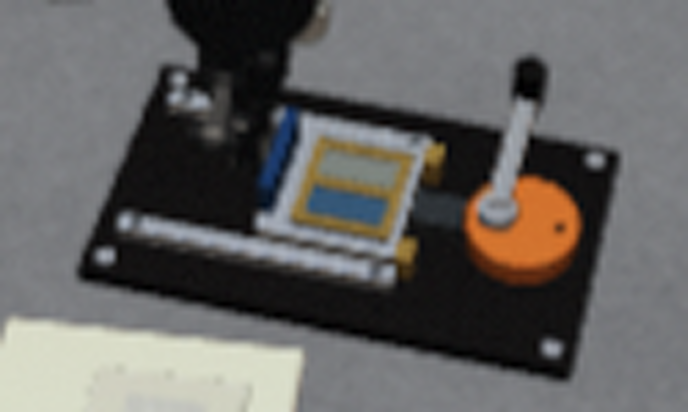

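The carriage front is against both brass stops, the nose stands beside the cam's low side and the lever has not moved. I back off, rise and inspect from above.

>>> apply_moves(
  plan=[
    [0, 0, 0, 0, -0.002, 0, 0],
    [0, 0, 0, 0, -0.006, 0, 0],
    [0, 0, 0, 0, -0.015, 0, 0],
    [0, 0, 0, 0, -0.025, 0, 0],
    [0, 0, 0, 0, -0.03, 0, 0],
    [0, 0, 0, 0, -0.03, -0.03, 0],
    [0, 0, 0, 0, -0.03, -0.07, 0],
    [0, 0, 0, 0, -0.03, -0.11, 0],
    [0, 0, 0, 0, -0.03, -0.14, 0],
    [0, 0, 0, 0, -0.03, -0.15, 0],
  ],
)

```text
time_s: 17.85
eef_pos: [0.5674, -0.173, 0.1849]
orientation: [0.085, 0.996, -0.001, 0.003]
ft_force: [0.3, -0.8, 0.3]
opening: -0.001
```

>>> apply_moves(
  plan=[
    [0, 0, 0, 0, 0.03, 0, 0],
    [0, 0, 0, 0, 0.07, 0, 0],
    [0, 0, 0, 0, 0.11, 0, 0],
    [0, 0, 0, 0, 0.15, 0, 0],
    [0, 0, 0, 0, 0.19, 0, 0],
    [0, 0, 0, 0, 0.22, 0, 0],
    [0, 0, 0, 0, 0.22, 0, 0],
    [0, 0, 0, 0, 0.22, 0, 0],
    [0, 0, 0, 0, 0.22, 0, 0],
    [0, 0, 0, 0, 0.22, 0, 0],
  ],
)

```text
time_s: 18.85
eef_pos: [0.6018, 0.0438, 0.1803]
orientation: [0.085, 0.996, -0.0, -0.0]
ft_force: [0.8, -0.2, 0.5]
opening: -0.002
```

```bash
python3 - <<'E'
from h import *
s,m,im=grab("w12");print(s["eef_pos"],s["ft_force"].round(1),s["joint_velocities"].round(3))
cv2.imwrite("pics/w12c.png",cv2.resize(im[0:230,130:390],None,fx=2.6,fy=2.6,interpolation=cv2.INTER_CUBIC))
E
```

```text
[0.60182721 0.04380024 0.18028418] [ 0.8 -0.2  0.5] [-0.    -0.004  0.005  0.002 -0.001  0.001]
```

View pics/w12c.png

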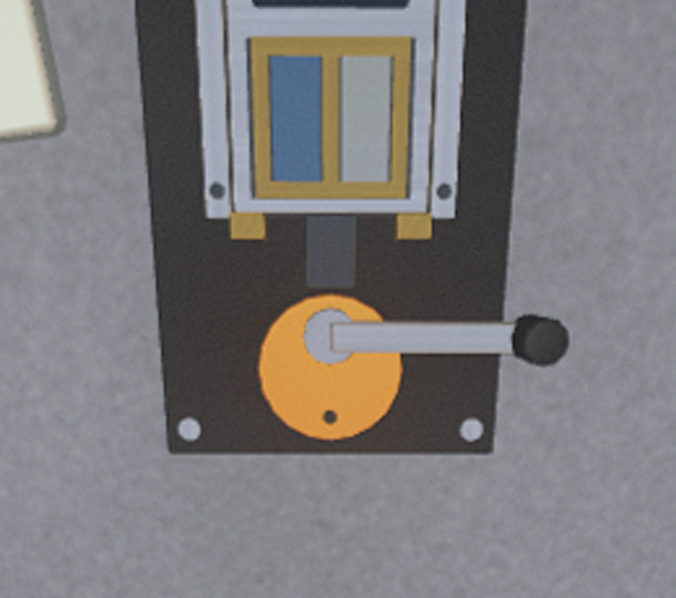

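The carriage front meets both brass stops (crop row 214), with a gap between nose and cam. The lever is parallel to the plate's front edge, and the black dot lies straight opposite the carriage. The robot is clear, so I hand in.

```bash
python3 - <<'E'
from station import ctrl
print(ctrl.hand_in())
E
```

```text
the job is handed in; nothing more can be done
None
```

The cam lever is on the white mark and the carriage is fully home against both brass stops. I handed the job in at about 19 s, with the robot clear of everything.

- **Lever:** I pushed the knob anticlockwise with the shut fingertips from about 2.38 rad. After backing off, the wrist view measured the lever at 0.00–0.01 rad from the mark (bar, knob and plate edge agree).
- **Carriage:** I then pushed it by the blue plate at about 2–4 N. It stopped against the brass stops, where the force rose to about 9.5 N with no further movement.
- **Last checks:** In the final view from above, the front edge touches both stops, the nose is just clear of the cam and the lever is still aligned by eye. Nothing else was touched on purpose. I did not re-measure the other items at the end, but none looked moved in the last pictures.
- **Disagreements:**
  - The fingertip stopped about 1 mm before the position I had worked out for home, which is within the roughly 2 mm camera uncertainty.
  - The black dot, cast from an oblique view, gave −0.055 rad, but it looked in line in the final overhead picture.
  - The plate's ends fitted "130 mm from the front end" read as the cam end, so I relied on the cam axis and mark rather than the plate ends.

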